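Present the sight glass to the inspection camera

ROBOT

A 6-joint arm with a two-finger parallel gripper is mounted at the origin on the work surface. World frame = base frame: x ahead of the robot, y to its left, z up, the work surface at z = 0. Lengths are in mm, angles in rad, forces in N, time in s.
With the tool pointing down it reaches from about 250 to 850 mm from the base axis. Payload 12.5 kg.
Tool frame: the origin (TCP) lies between the finger pads; the fingertips stand 25 mm ahead of it and the grasp point (between the pads) lies 6 mm ahead of it; z points along the fingers, y is the direction in which the jaws open and shut (so a half turn about z gives the same grasp; the last joint's range is limited). The gripper opens to 93 mm and grips with 3 to 60 N. Pads are 15 mm wide; open, the fingers measure 128 mm over their backs; the gripper's body (75 mm by 188 mm) begins 65 mm behind the grasp point.
Start: joints at [-1.343, 0.351, 1.652, -0, 1.139, -0.085], TCP at [169.267, -523.291, 243.633] pointing down, gripper open.
Joint ranges: [-2.75, 2.75], [-0.79, 2.1], [0.01, 2.65], [-1.57, 4.71], [0.07, 3.14], [-2.87, 2.87]. Speed limits (rad/s): [2.22, 2.22, 2.79, 3.14, 3.14, 3.14].

INTERFACE

Orientations are given as a unit quaternion [w, x, y, z].
In Python, from rig import * gives the robot as it stands. The module is installed in compiled form; this text tells all that it offers.
- The arm moves only by the shell command python3 -m pendant 'ROWS' [FORCE]. ROWS is JSON, a list that holds one entry, the list of rows, each a list of 7 numbers: the finger opening in m, from 0 to 0.093, then the shift along the tool's x, y, z in m, then the turn, a rotation vector about the tool's x, y, z in degrees. In form: [[[hand, tx, ty, tz, rx, ry, rz], ...]]. A call has 1 to 12 rows; each row shifts and turns the pose as measured when the row begins, along the tool's axes as they then stand; what a row does not reach is not made up. A row lasts 1/12 s, in which the tool goes at most 41.7 mm and 7.16 degrees, less where a joint would pass 70% of its speed; a pose out of reach is approached as far as the arm can. A call is refused whole if a number of a shift passes 0.0417 or a number of a turn 7.16, either way. A call with a gripper value outside its range is refused whole. The fingers move at their own pace and stop on an object; FORCE is the grip in N (left out, the last holds). Time passes only in rows, so rows that do not move let the fingers close. It gives the time, the measured TCP pose, the force and the opening at its end, in the units of the state.
- get_obs(): the state, without advancing time (a new reading comes with each control period).
- get_image(name): name is "scene" or "top" or "wrist"; returns the picture (400x640x3 uint8, red, green, blue); there is no depth.
- calibration(name): a dict with "fov_y" (degrees; the focal length in pixels is half the picture's height over the tangent of half this angle, whatever the lens; pixels are square), "cx", "cy" (the principal point, pixels), "rvec" (rotation vector, rad) and "tvec" (3), from world to camera coordinates, as OpenCV has them; the wrist camera has in their place "tool_from_camera" (4x4, takes a point from camera to tool coordinates, whose origin is the TCP and whose axes are the flange's). Camera axes: x right, y down, z forward; pixel columns grow to the right and rows downward; lengths in mm; the calibration is good to about 2 mm. A picture is of the moment at which its call begins: read the wrist's pose just before it. calibration takes no time and is no camera call.
- job_done(): hands the job in, once; it reports no verdict.
The state is a dict: "time": time; "joint_pos": joint angles; "dq": joint speeds; "tau": joint torques, N m; "position": TCP position; "eef_rot": TCP orientation; "contact_force": force on the tool from outside, world axes, zero at the start; "moment": the same for the moment, N m; "gripper_width": finger opening in mm.
Only numpy, scipy, OpenCV 4.12 (cv2) and the standard library are available. Lean on these libraries where they do the work, as an engineer would, in place of code of your own. Each camera call takes 0.05 s, during which the arm holds its last target. There are 200 camera calls.

TASK

Free the sight glass on the degassing unit: turn the T-handle of its swing clamp clockwise (seen from above) until it clicks over into its open rest, then draw the sight glass up out of its socket. Present it to the inspection camera: upright in the air, centred above the short post of the camera stand, with its window at the height of the lens and squarely facing it, and finish while still holding it there, still, in the gripper. Do not touch the camera stand, and leave everything else where it is.

Things in the scene. Friction and masses are not known exactly. Their poses are not given: they have to be found in the camera images.
- clamp (a joint): swing clamp: angle of its T-handle and tongue (rad), clockwise from above positive. 0 = closed, the tongue lies over the sight glass's flange and blocks it; 1.2 = open rest. A spring detent pulls it towards 0 below 0.6 and towards 1.2 above: about 0.15 N m is needed to start it, then it snaps over by itself. Stops at both ends.
- clamp_grip (a point): middle of the clamp's aluminium T-handle, on the vertical turning axis, 145 mm above the bench; turns with the handle. The handle is an upright bar 44 mm long (along this point's y), 14 mm thick (its x) and 40 mm high, 20 mm of it above this point and 20 mm below.
- tongue_tip (a point): tip of the clamp's steel tongue (14 mm wide, 6 mm thick), 63 mm from the turning axis along clamp_grip's -y and 34 mm below it. Closed, it points to the sight glass, whose axis is 85 mm from the clamp's axis.
- sight_glass: brass sight glass, about 300 g, standing in a steel socket (60 mm wide, 20 mm high, 27 mm hole) on the case's black panel. Origin: centre of the underside of its round flange (60 mm wide, 6 mm thick), 100 mm above the bench; z up. A 22 mm stem reaches 16 mm below. Above, a 28 mm round body, then a square cap 30 x 30 mm, faces along x and y, 58 to 88 mm above the origin: grip it there.
- sight_center (a point): point on the sight glass's axis at the height of the window's centre (32 mm above the flange's underside); axes as the sight glass
- window (a point): centre of the sight glass's window face, on the end of a round boss (24 mm wide) that sticks out along the sight glass's -x to 26 mm from its axis, 32 mm above the flange's underside; the other sides are plain
- stand: inspection camera on its fixed stand, to the robot's right. Origin on the bench below the camera; the lens looks level along +x, centre 200 mm above the bench, front 30 mm ahead of the origin. Camera 50 mm wide, from 62 mm behind; column top 237 mm. Base plate 100 mm wide, 12 thick, -60 to +190 mm. A short post (16 mm wide, top at 57 mm) 150 mm ahead of the origin marks the place to present.
- focus (a point): the point straight above the post at lens height (150 mm ahead of the stand's origin, 200 mm above the bench): the place for the sight glass's axis at window height. Axes as the stand. Presented rightly, the sight glass's x axis points along this x, so that the window (its -x side) looks at the lens.
- case: degassing unit: fixed aluminium case with black panel, 230 (x) x 360 (y) mm, panel 80 mm above the bench. Origin on the bench under its centre. In its frame the sight glass's socket is at x -30, y -55 mm, the clamp's axis at x -30, y +30. Brass fittings up to 60 mm high and a gauge stand from x 30 mm on, one 40 mm fitting at x -70, y -140.
- blank_plug: blanking plug standing in the second socket on the panel: same make as the sight glass but shorter (top 60 mm above its flange) and without a window. Not to be moved. Origin: centre of its flange's underside.
- beaker: glass beaker, 68 mm wide, 90 mm high, on the bench beyond the case; leave it alone. Origin: centre of its underside.
- flask: conical glass flask, 84 mm wide, 120 mm high, on the bench beyond the case; leave it alone. Origin: centre of its underside.
- jar: amber glass jar with black cap, 60 mm wide, 85 mm high; leave it alone. Origin: centre of its underside.
- timer: flat white bench timer, 60 x 75 x 18 mm, near the robot; leave it alone. Origin: centre of its underside.
- wrench: steel open-end wrench, 150 mm long, lying on the bench left of the case, its origin at mid-length; leave it alone.
There are look-alikes about, which are no part of the job. Leave any green look-alike of the sight_glass alone.

How it is judged:
By the outcome, as a careful person would: the job done as asked, in the order asked, and still so for the second after the job is handed in, while the arm keeps its last pose, push and grip.
It also fails if it takes over 54 s, if anything falls off the work surface, if the arm or the gripper's body presses on something with over 40 N, if the wrist force passes 120 N, or if a joint passes its speed limit or range.

## Working session

There is one attempt and no reset: what is moved stays moved. The work goes in short steps, Python scripts to look and compute and a shell command to move; the robot and the scene stay as the last step left them, time stands still between calls to the robot, and variables do not carry over. Pictures are saved under pics/ and viewed, on a budget of 10 in all, crops included, one or two more only if the job needs it, and the job is handed in when it is done.

```bash
mkdir -p pics; python3 - <<'E'
from rig import *
import cv2
o=get_obs();print(o)
for n in("top","scene"):
    c=calibration(n);print(n,c)
    cv2.imwrite(f"pics/{n}0.png",get_image(n)[:,:,::-1])
print(calibration("wrist"))
E
```

```text
{'time': 0.0, 'joint_pos': array([-1.34257411e+00,  3.51234795e-01,  1.65240174e+00, -1.79347255e-05,
        1.13909510e+00, -8.46113093e-02]), 'dq': array([-0.00099363,  0.00161799, -0.00033677,  0.00151106,  0.00085489,
       -0.00056198]), 'tau': array([-2.99087784e-03, -4.97328007e+01, -2.85265446e+01,  6.97805313e-02,
        2.57233746e-02, -8.94774303e-05]), 'position': array([ 169.21098603, -523.00320502,  243.11069781]), 'eef_rot': array([-5.67437773e-04,  9.87791074e-01,  1.55783407e-01, -4.89788513e-05]), 'contact_force': array([ 0.19813439, -0.98217912, -0.01454341]), 'moment': array([-0.00725345,  0.00909552,  0.04153446]), 'gripper_width': 92.55983542860275}
top {'fov_y': 57.550227714575705, 'cx': 319.82503342352936, 'cy': 194.74425504283138, 'rvec': array([ 2.12612438, -2.14663583,  0.14248094]), 'tvec': array([  41.3145215 ,  574.88562599, 1139.50626565])}
scene {'fov_y': 50.9835334610037, 'cx': 322.29158386240886, 'cy': 199.1234411928532, 'rvec': array([ 2.1181347 ,  0.93826217, -0.46104524]), 'tvec': array([-396.82627911, -151.22404266, 1705.04023571])}
{'fov_y': 67.65181602225596, 'cx': 320.3884966715174, 'cy': 201.00126631529105, 'tool_from_camera': array([[-1.22486841e-04, -9.67884614e-01, -2.51394826e-01,
         7.03452016e+01],
       [ 9.99999991e-01, -1.06163460e-04, -7.84935025e-05,
        -2.32893256e-01],
       [ 4.92837087e-05, -2.51394834e-01,  9.67884619e-01,
        -1.40832806e+02],
       [ 0.00000000e+00,  0.00000000e+00,  0.00000000e+00,
         1.00000000e+00]])}
```

View pics/top0.png

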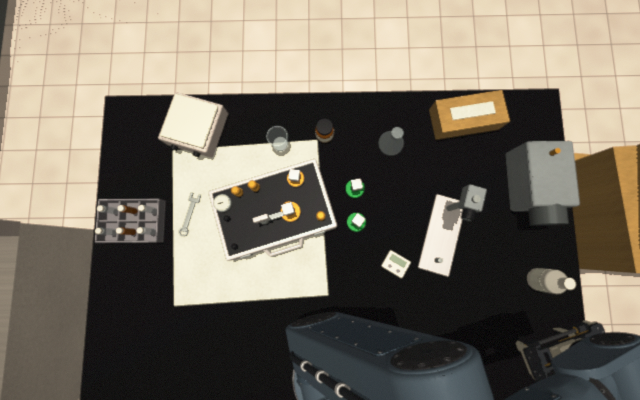

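View pics/scene0.png

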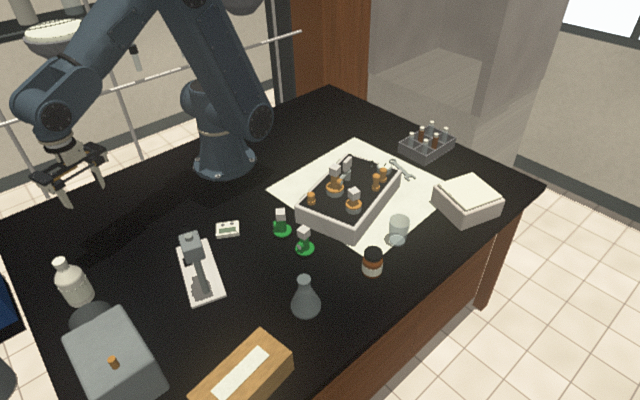

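The top view shows the sight glass at about (289,209) with the clamp handle at (262,218), the blank plug at (296,177), and the stand with its post at (438,261) and camera at (472,200). I'll enlarge both areas in one picture.

```bash
cat > h.py <<'E'
import numpy as np,cv2
from rig import *
from scipy.spatial.transform import Rotation as R
def Rq(q): return R.from_quat([q[1],q[2],q[3],q[0]])
def K(c): 
    f=200/np.tan(np.radians(c["fov_y"]/2)); return np.array([[f,0,c["cx"]],[0,f,c["cy"]],[0,0,1]])
def ext(n,o=None):
    c=calibration(n)
    if n!="wrist": return K(c),cv2.Rodrigues(c["rvec"])[0],c["tvec"]
    T=np.eye(4);T[:3,:3]=Rq(o["eef_rot"]).as_matrix();T[:3,3]=o["position"]
    W=np.linalg.inv(T@c["tool_from_camera"]); return K(c),W[:3,:3],W[:3,3]
def ray(px,z,E):
    k,r,t=E; d=r.T@np.linalg.inv(k)@[px[0],px[1],1]; C=-r.T@t
    return C+d*(z-C[2])/d[2]
def proj(P,E):
    k,r,t=E; p=k@(r@np.asarray(P,float)+t); return p[:2]/p[2]
E
python3 - <<'E'
from h import *
im=cv2.imread("pics/top0.png")
a=cv2.resize(im[150:270,200:345],None,fx=5,fy=5,interpolation=cv2.INTER_CUBIC)[:,:]
b=cv2.resize(im[180:280,415:495],None,fx=3,fy=3,interpolation=cv2.INTER_CUBIC)
a=cv2.resize(a,(145*35//10,120*35//10))
o=np.zeros((420,508+240,3),np.uint8);o[:420,:507]=a;o[:300,508:]=b
cv2.imwrite("pics/crop.png",o)
E
```

```text
(no output)
```

View pics/crop.png

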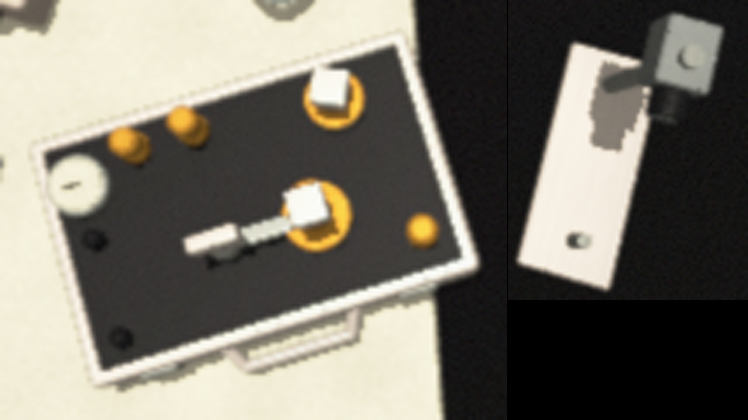

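```bash
python3 - <<'E'
from h import *
E=ext("top")
L=lambda x,y:(200+(x+.5)/3.5-.5,150+(y+.5)/3.5-.5)
S=lambda x,y:(415+(x-508+.5)/3-.5,180+(y+.5)/3-.5)
p=lambda n,q,z:print(n,ray(q,z,E).round(1)[:2])
for n,c in dict(TL=(37,147),TR=(402,40),BR=(475,268),BL=(98,382)).items(): p(n,L(*c),82)
p("cap",L(306,206),188);p("flange",L(317,216),106);p("handle",L(213,239),165)
p("h1",L(186,246),165);p("h2",L(240,231),165);p("plug",L(330,88),160)
for n,c in dict(TL=(573,43),BL=(518,263),BR=(609,290)).items(): p("st"+n,S(*c),12)
p("post",S(575,240),57);p("camtop",S(684,54),225)
E
```

```text
TL [583.1 381.6]
TR [678.1  51.3]
BR [470.3 -12.1]
BL [373.5 320.1]
cap [515.1 126.7]
flange [515.5 125.8]
handle [491. 206.]
h1 [485.5 228.2]
h2 [497.5 183.7]
plug [618.1 109.9]
stTL [ 578.3 -350.3]
stBL [ 339.9 -278.2]
stBR [ 310.8 -373.8]
post [ 365.1 -327.1]
camtop [ 535.3 -384.6]
```

Distances agree with the text: clamp to glass 83 mm (85 expected) and stand base 249 x 100 mm. The case yaw is about 16.5° and the stand yaw about 163.2°. Next I go above the stand for a close look.

```bash
python3 -m pendant '[[[0.06,0.015,-0.005,-0.03,0,0,0],[0.06,0.031,-0.009,-0.02,0,0,0],[0.06,0.031,-0.009,-0.01,0,0,0],[0.06,0.031,-0.009,-0.01,0,0,0],[0.06,0.031,-0.009,-0.01,0,0,0],[0.06,0.031,-0.009,-0.01,0,0,0],[0.06,0.031,-0.009,-0.01,0,0,0],[0.06,0.031,-0.009,-0.01,0,0,0],[0.06,0.031,-0.009,0,0,0,0],[0.06,0.031,-0.009,0,0,0,0],[0.06,0.02,-0.009,0,0,0,0],[0.06,0,0,0,0,0,0]]]'
python3 - <<'E'
from h import *
o=get_obs();im=get_image("wrist");np.savez("w1.npz",p=o["position"],q=o["eef_rot"])
print(o["position"],o["eef_rot"],o["time"])
cv2.imwrite("pics/w1.png",im[:,:,::-1])
E
```

```text
time: 1.1
position: [449.4, -326.4, 355.6]
eef_rot: [-0.004, 0.988, 0.153, -0.0]
contact_force: [0.3, 0.0, -0.1]
gripper_width: 60.2
[ 449.35087545 -326.41389196  355.63309076] [-4.36230756e-03  9.88152129e-01  1.53415466e-01 -1.87018741e-04] 1.1
```

View pics/w1.png

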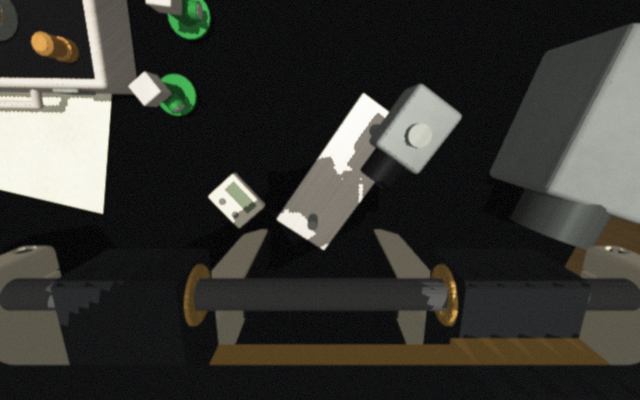

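The wrist view shows the base plate with corners at about (277,217), (325,249) and (365,94), the post top near (312,222), and the camera's top face with corners (421,84), (461,117), (420,174) and (377,140). The fingers and the bar across the bottom are the gripper.

```bash
python3 - <<'E'
from h import *
d=np.load("w1.npz");E=ext("wrist",dict(position=d["p"],eef_rot=d["q"]))
b=[ray(c,12,E)[:2] for c in[(277,217),(325,249),(365,94)]]
print(np.round(b,1)); m=(b[0]+b[1])/2; v=(b[0]-b[2]);print(np.hypot(*v),np.degrees(np.arctan2(v[1],v[0])),np.hypot(*(b[1]-b[0])),np.degrees(np.arctan2(*(b[1]-b[0])[::-1])))
u=v/np.hypot(*v);print("post from base",m-40*u)
print("post seen",ray((312,220),57,E))
for z in(225,231): 
  c=[ray(q,z,E)[:2] for q in[(421,84),(461,117),(420,174),(377,140)]];print(z,np.mean(c,0),np.hypot(*(c[0]-c[1])),np.hypot(*(c[1]-c[2])))
print("exp",[proj([363.7,-337.6,57],E)])
im=cv2.imread("pics/w1.png")
cv2.imwrite("pics/w1c.png",cv2.resize(im[80:260,260:480],None,fx=3,fy=3,interpolation=cv2.INTER_CUBIC))
E
```

```text
[[ 346.4 -278.2]
 [ 315.6 -374. ]
 [ 578.1 -353.8]]
243.69387720361902 161.9265418851349 100.63766012849118 -107.83752447258453
post from base [ 369.05970073 -338.51080905]
post seen [ 374.13432452 -333.71872809   57.        ]
225 [ 537.58899224 -388.69562161] 45.89227825593822 59.29130281383716
231 [ 537.12413946 -386.86973994] 44.87819081418345 57.98113544203075
exp [array([312.39476656, 226.80412503])]
```

View pics/w1c.png

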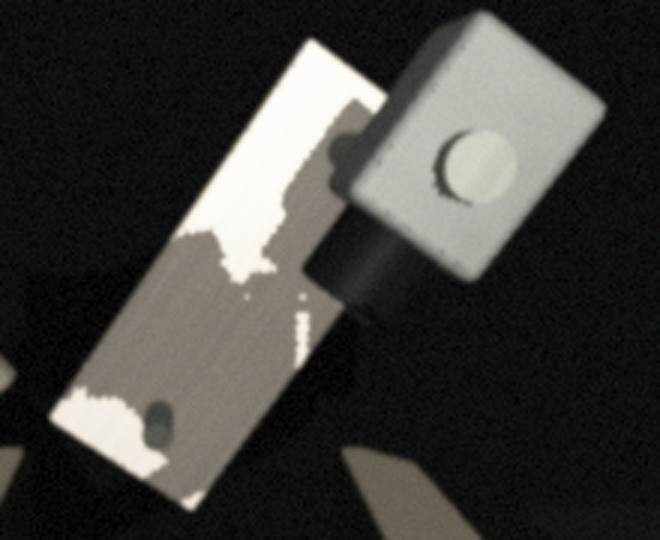

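```bash
python3 - <<'E'
from h import *
d=np.load("w1.npz");E=ext("wrist",dict(position=d["p"],eef_rot=d["q"]))
f=lambda c:((c[0]+.5)/3-.5+260,(c[1]+.5)/3-.5+80)
b=[ray(f(c),12,E)[:2] for c in[(50,417),(191,510),(310,38)]]
m=(b[0]+b[1])/2; v=(b[0]-b[2]);print(np.round(b,1),np.hypot(*v),np.degrees(np.arctan2(v[1],v[0])),np.degrees(np.arctan2(*(b[0]-b[1])[::-1]))+90)
u=np.array([np.cos(np.radians(162.7)),np.sin(np.radians(162.7))])
print("post from base",m-40*u,"seen",ray(f((158,435)),57,E), ray(f((158,407)),12,E))
c=[ray(f(q),225,E)[:2] for q in[(481,10),(606,107),(470,282),(350,192)]]
mc=np.mean(c,0);n=np.array([-u[1],u[0]]);s=m-40*u
print(mc,[np.hypot(*(c[i]-c[i-1])) for i in range(4)],"lat",(mc-s)@n,"along",(mc-s)@u)
v=c[3]-c[0]+c[2]-c[1];print(np.degrees(np.arctan2(v[1],v[0])))
E
```

```text
[[ 343.2 -277.9]
 [ 313.5 -371.6]
 [ 579.5 -350.1]] 247.0085965069582 163.0151215202061 162.41138596745594
post from base [ 366.56866491 -336.65841233] seen [ 367.0211178  -336.46828229   57.        ] [ 367.67682077 -334.62204232   12.        ]
[ 537.09146006 -387.72169875] [np.float64(61.49324644603761), np.float64(46.63013095451418), np.float64(62.28544405598062), np.float64(46.47426456096644)] lat -1.9559705639358904 along -177.99341860479834
163.22561903195887
```

Post at (366,-336.5), agreeing three ways, with stand yaw 163°. Now I turn and go over the case.

```bash
python3 -m pendant '[[[0.06,0.010,-0.031,0,0,0,-7.1],[0.06,0.014,-0.030,0,0,0,-7.1],[0.06,0.017,-0.028,0,0,0,-7.1],[0.06,0.021,-0.026,0,0,0,-7.1],[0.06,0.024,-0.023,0,0,0,-7.1],[0.06,0.026,-0.020,0,0,0,-7.1],[0.06,0.029,-0.016,0,0,0,-7.1],[0.06,0.030,-0.013,0,0,0,-7.1],[0.06,0.032,-0.009,0,0,0,-7.1],[0.06,0.033,-0.005,0,0,0,-7.1],[0.06,0.033,0,0,0,0,-7.1],[0.06,0.033,0.003,0,0,0,-7.1]]]'
python3 - <<'E'
from h import *
o=get_obs();r=Rq(o["eef_rot"]);x=r.as_matrix()[:,0];print(np.degrees(np.arctan2(x[1],x[0])),r.inv().apply(np.array([531,67,300])-o["position"]),r.as_matrix()[:,2])
E
```

```text
time: 2.15
position: [437.6, 70.9, 355.2]
eef_rot: [-0.005, 0.62, 0.785, 0.0]
contact_force: [0.3, -0.0, 0.7]
gripper_width: 59.7
103.43126064429084 [-25.96922384  90.2635616   54.41991221] [-0.00799084  0.0069521  -0.99994391]
```

```bash
python3 -m pendant '[[[0.06,-0.008,0.03,0.018,0,0,-3],[0.06,-0.008,0.03,0.018,0,0,0],[0.06,-0.008,0.028,0.018,0,0,0],[0.06,0,0,0,0,0,0],[0.06,0,0,0,0,0,0]]]'
python3 - <<'E'
from h import *
o=get_obs();im=get_image("wrist");np.savez("w2.npz",p=o["position"],q=o["eef_rot"])
print(o["position"],o["eef_rot"],o["time"])
cv2.imwrite("pics/w2.png",im[:,:,::-1])
E
```

```text
time: 2.57
position: [530.6, 74.4, 298.7]
eef_rot: [-0.005, 0.592, 0.806, 0.001]
contact_force: [0.0, -0.5, 0.7]
gripper_width: 60.1
[530.60517136  74.43968128 298.70256391] [-0.00458769  0.59201373  0.8059143   0.0009145 ] 2.5667
```

View pics/w2.png

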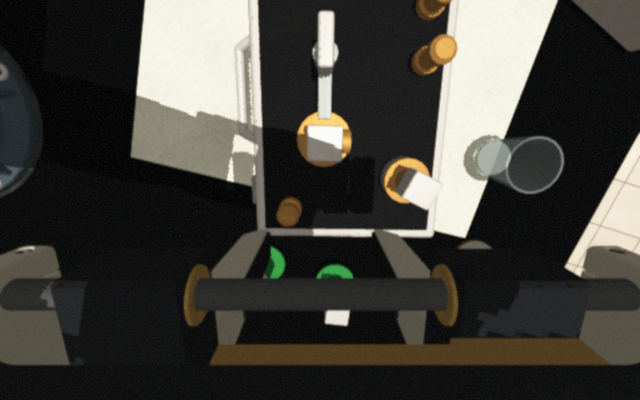

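The wrist view shows the handle top around (326,40), the tongue running down to the glass, and the glass cap at (325,143) with something, probably the boss, sticking out to its right at (346,142). I'll enlarge it.

```bash
python3 - <<'E'
from h import *
im=cv2.imread("pics/w2.png")[0:175,265:405]
im=cv2.resize(im,None,fx=4,fy=3.4,interpolation=cv2.INTER_CUBIC) if 0 else cv2.resize(im,None,fx=3.4,fy=3.4,interpolation=cv2.INTER_CUBIC)
g=(255*(im/255.)**.6).astype(np.uint8)
cv2.imwrite("pics/w2c.png",g)
E
```

```text
(no output)
```

View pics/w2c.png

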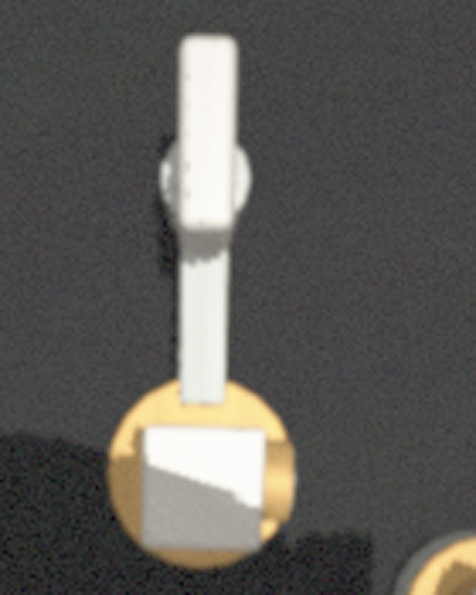

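```bash
python3 - <<'E'
from h import *
d=np.load("w2.npz");o=dict(position=d["p"],eef_rot=d["q"]);E=ext("wrist",o)
f=lambda c:((c[0]+.5)/3.4-.5+265,(c[1]+.5)/3.4-.5)
def quad(cs,z):
    c=np.array([ray(f(q),z,E)[:2] for q in cs]);v=c[1]-c[0]+c[2]-c[3];w=c[0]-c[3]+c[1]-c[2]
    print(c.mean(0),"right yaw",np.degrees(np.arctan2(v[1],v[0])),"up yaw-90",np.degrees(np.arctan2(w[1],w[0]))-90,np.hypot(*v)/2,np.hypot(*w)/2)
quad([(144,429),(266,429),(260.5,548),(141.5,548)],188)
quad([(179,36),(237,36),(235,227),(180,227)],165)
print("flange",ray(f((201.5,473)),106,E),"tip",ray(f((203,404)),114,E),"window",ray(f((295,481)),132,E))
E
```

```text
[517.96173641 127.50943674] right yaw 17.40873960339851 up yaw-90 15.61917443430714 29.433543522223022 28.600669515115325
[493.63142328 208.81231136] right yaw 17.31839507365128 up yaw-90 17.47690335849383 13.893642490220977 42.63895384205762
flange [517.91034463 128.24034477 106.        ] tip [511.89298774 148.62944524 114.        ] window [544.72397981 135.26086814 132.        ]
```

Clamp at (493.5,208.5), glass at (518,128), 84.8 mm apart as expected. The window faces case +x (yaw about 16.7°).

```bash
cat > go.py <<'E'
import sys
from h import *
# args: x y z yaw_x : shift and turn in tool axes
o=get_obs();r=Rq(o["eef_rot"]);a=[float(v) for v in sys.argv[1:5]]
y=np.radians(a[3]);c,s=np.cos(y),np.sin(y)
T=R.from_matrix(np.array([[c,s,0],[s,-c,0],[0,0,-1.]]))
print("t",round(o["time"],2),"pos",o["position"].round(1),"w",round(o["gripper_width"],1),"F",o["contact_force"].round(1),"M",o["moment"].round(2),"q6",round(o["joint_pos"][5],2))
print("shift",r.inv().apply(np.array(a[:3])-o["position"]).round(1),"turn",np.degrees((r.inv()*T).as_rotvec()).round(2))
E
python3 go.py 493.5 208.5 230 107.2
```

```text
t 2.62 pos [530.2  74.3 298.5] w 60.3 F [-0.9 -0.1 -0.9] M [-0.09 -0.09  0.01] q6 -0.26
shift [138.5   5.3  69.7] turn [-0.25 -0.49  0.18]
```

```bash
python3 -m pendant '[[[0.06,0.028,0.001,0.014,-0.1,-0.2,0],[0.06,0.028,0.001,0.014,-0.1,-0.2,0],[0.06,0.028,0.001,0.014,-0.1,-0.1,0],[0.06,0.028,0.001,0.014,0,0,0],[0.06,0.026,0.001,0.014,0,0,0],[0.06,0,0,0,0,0,0],[0.06,0,0,0,0,0,0]]]' >/dev/null
python3 go.py 493.5 208.5 156 107.2
```

```text
t 3.2 pos [490.3 206.5 233.1] w 59.8 F [-0.  -0.3  0.6] M [-0.05 -0.09  0.08] q6 0.02
shift [ 1.2  2.9 77.1] turn [ 0.56  0.17 -0.31]
```

```bash
python3 -m pendant '[[[0.06,0.001,0.0025,0.02,0.3,0.1,0],[0.06,0,0,0.02,0.2,0,0],[0.06,0,0,0.02,0,0,0],[0.06,0,0,0.015,0,0,0],[0.06,0,0,0.003,0,0,0],[0.06,0,0,0,0,0,0]]]' >/dev/null
python3 go.py 493.5 208.5 156 107.2
```

```text
t 3.7 pos [495.5 202.7 160.8] w 60.0 F [-0.1 -0.8  0.2] M [-0.03 -0.13 -0.  ] q6 0.01
shift [ 6.2 -0.3  4.7] turn [ 0.73  0.12 -0.57]
```

```bash
python3 -m pendant '[[[0.06,0.006,-0.0005,0.003,0.4,0.1,0],[0.06,0,0,0.001,0.3,0,0],[0.06,0,0,0,0,0,0]]]' >/dev/null
python3 go.py 493.5 208.5 156 107.2
```

```text
t 3.95 pos [494.5 207.6 159.9] w 60.1 F [-0.5  0.8  0.7] M [-0.02 -0.11  0.01] q6 0.02
shift [ 1.1 -0.8  3.9] turn [ 0.2   0.   -0.69]
```

Well centred; the grasp point is at z 154, on the upper half of the handle. Closing.

```bash
python3 -m pendant '[[[0.005,0.001,-0.0008,0.003,0,0,0],[0.005,0,0,0,0,0,0],[0.005,0,0,0,0,0,0],[0.005,0,0,0,0,0,0],[0.005,0,0,0,0,0,0],[0.005,0,0,0,0,0,0]]]' 20 >/dev/null
python3 go.py 493.5 208.5 156 107.2
```

```text
t 4.45 pos [494.1 208.9 158.7] w 24.9 F [ 0.8 -0.2  0.3] M [ 0.03 -0.09  0.03] q6 0.02
shift [-0.2 -0.8  2.7] turn [ 0.38  0.   -0.65]
```

```bash
python3 -m pendant '[[[0.005,0,0,0,0,0,0],[0.005,0,0,0,0,0,0],[0.005,0,0,0,0,0,0],[0.005,0,0,0,0,0,0]]]' 20 >/dev/null
python3 go.py 493.5 208.5 156 107.2
```

```text
t 4.78 pos [492.5 208.4 158.6] w 14.0 F [ 0.3 -0.2 -1.1] M [ 0.01 -0.03  0.07] q6 0.02
shift [-0.2  1.   2.6] turn [ 0.11  0.01 -0.63]
```

Gripped at 14.0 mm. Turning clockwise (positive about tool z).

```bash
python3 -m pendant '[[[0.005,0,0,0,0,0,5],[0.005,0,0,0,0,0,5],[0.005,0,0,0,0,0,6],[0.005,0,0,0,0,0,6],[0.005,0,0,0,0,0,6],[0.005,0,0,0,0,0,6]]]' 20 >/dev/null
python3 go.py 493.5 208.5 158 40
```

```text
t 5.28 pos [492.4 208.5 158.6] w 13.8 F [-1.4 -0.3  0.3] M [-0.18 -0.    0.03] q6 0.64
shift [0.4 1.  0.6] turn [ 0.08 -0.04 31.36]
```

```bash
python3 -m pendant '[[[0.005,0,0,0,0,0,6],[0.005,0,0,0,0,0,6],[0.005,0,0,0,0,0,6],[0.005,0,0,0,0,0,6],[0.005,0,0,0,0,0,4],[0.005,0,0,0,0,0,0]]]' 20 >/dev/null
python3 go.py 493.5 208.5 158 38
```

```text
t 5.78 pos [492.3 208.5 158.6] w 13.5 F [-1.7 -0.8 -0.3] M [-0.18 -0.07 -0.08] q6 1.16
shift [0.9 0.8 0.6] turn [ 0.07 -0.05  3.55]
```

About 65° turned, so well past the detent. I open a little to let it snap to its rest, then go straight up.

```bash
python3 -m pendant '[[[0.036,0,0,0,0,0,0],[0.036,0,0,0,0,0,0],[0.036,0,0,0,0,0,0],[0.036,0,0,0,0,0,0],[0.036,0,0,-0.02,0,0,0],[0.036,0,0,-0.03,0,0,0],[0.036,0,0,-0.03,0,0,0],[0.036,0,0,-0.03,0,0,0],[0.036,0,0,-0.03,0,0,0],[0.036,0,0,0,0,0,0]]]' 20 
python3 go.py 530.6 74.4 298.7 107
```

```text
time: 6.62
position: [491.4, 208.2, 302.9]
eef_rot: [0.0, 0.932, 0.362, -0.002]
contact_force: [-0.2, 1.2, 0.1]
gripper_width: 35.8
t 6.62 pos [491.4 208.2 302.9] w 35.8 F [-0.2  1.2  0.1] M [ 0.02 -0.11  0.03] q6 1.15
shift [-61.2 125.2   4.3] turn [ -0.14   0.16 -64.61]
```

```bash
python3 -m pendant '[[[0.06,-0.006,0.0125,0,0,0,-6.5],[0.06,-0.0075,0.0115,0,0,0,-6.5],[0.06,-0.0085,0.011,0,0,0,-6.5],[0.06,-0.010,0.0095,0,0,0,-6.5],[0.06,-0.011,0.0085,0,0,0,-6.5],[0.06,-0.012,0.007,0,0,0,-6.5],[0.06,-0.0125,0.006,0,0,0,-6.5],[0.06,-0.0135,0.0045,0,0,0,-6.5],[0.06,-0.0135,0.003,0,0,0,-6.5],[0.06,-0.014,0.0015,0,0,0,-6.5],[0.06,0,0,0,0,0,0],[0.06,0,0,0,0,0,0]]]' 20 
python3 - <<'E'
from h import *
o=get_obs();im=get_image("wrist");np.savez("w3.npz",p=o["position"],q=o["eef_rot"])
im=im[0:200,230:430,::-1]
im=cv2.resize(im,None,fx=3,fy=3,interpolation=cv2.INTER_CUBIC)
cv2.imwrite("pics/w3.png",(255*(im/255.)**.6).astype(np.uint8))
E
python3 go.py 530.6 74.4 298.7 106.7
```

```text
time: 7.62
position: [535.5, 70.1, 302.0]
eef_rot: [0.0, 0.565, 0.825, -0.0]
contact_force: [-0.8, -0.0, -0.4]
gripper_width: 60.0
t 7.67 pos [535.5  70.3 302. ] w 59.8 F [-0.2 -0.3 -1.4] M [ 0.01 -0.15  0.01] q6 -0.32
shift [ 5.6 -3.1  3.3] turn [-0.    0.05  4.45]
```

View pics/w3.png

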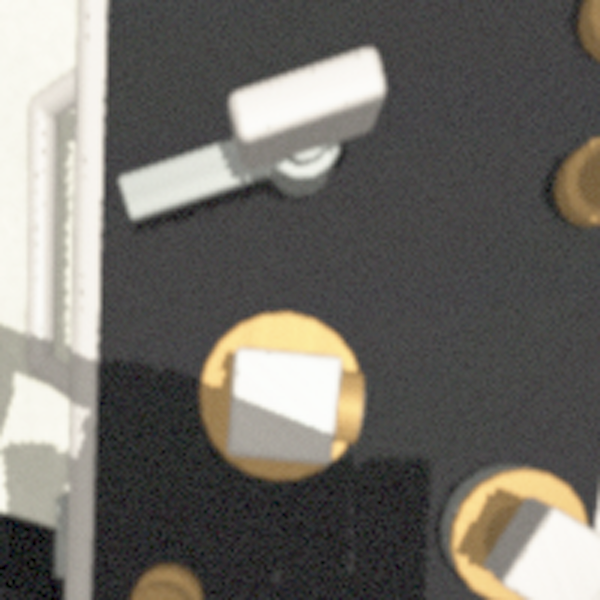

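The clamp is open: the tongue now points to (130,200), away from the glass. I measure its angle and the cap again.

```bash
python3 - <<'E'
from h import *
d=np.load("w3.npz");E=ext("wrist",dict(position=d["p"],eef_rot=d["q"]))
f=lambda c:((c[0]+.5)/3-.5+230,(c[1]+.5)/3-.5)
c=np.array([ray(f(q),188,E)[:2] for q in[(236,349),(341,357),(332,467),(229,459)]]);v=c[1]-c[0]+c[2]-c[3];w=c[0]-c[3]+c[1]-c[2]
print(c.mean(0),np.degrees(np.arctan2(v[1],v[0])),np.degrees(np.arctan2(w[1],w[0]))-90,np.hypot(*v)/2,np.hypot(*w)/2)
print("flange",ray(f((282,396)),106,E))
a,b=ray(f((232,98)),165,E),ray(f((368,47)),165,E);v=b-a;print("handle y yaw",np.degrees(np.arctan2(v[1],v[0])))
a,b=ray(f((118,179)),114,E),ray(f((135,221)),114,E);print("tip",(a+b)/2)
E
python3 go.py 517.5 127.5 230 106.7
```

```text
[518.20962692 127.13279722] 16.828181531761935 17.071393650914814 29.019092679154205 29.993060636295592
flange [517.78750726 128.46357573 106.        ]
handle y yaw 39.71601561670136
tip [444.85675485 169.99976093 114.        ]
t 7.67 pos [535.5  70.3 302. ] w 59.8 F [-0.2 -0.3 -1.4] M [ 0.01 -0.15  0.01] q6 -0.32
shift [59.9  3.9 71.9] turn [-0.    0.05  4.45]
```

Clamp turned 67.6° (1.18 rad), so open. Glass at (518,127.6), yaw 16.9°. Going above it.

```bash
python3 -m pendant '[[[0.06,0.02,0.0015,0.018,0,0,2.1],[0.06,0.02,0.0015,0.018,0,0,2.1],[0.06,0.019,0.0015,0.018,0,0,0],[0.06,0.001,0,0.012,0,0,0],[0.06,0,0,0,0,0,0],[0.06,0,0,0,0,0,0]]]' 20 >/dev/null
python3 go.py 518 127.6 179 106.9
```

```text
t 8.17 pos [518.5 134.4 233.9] w 59.8 F [ 1.3  1.  -0.2] M [-0.07 -0.1  -0.02] q6 -0.11
shift [-6.4 -2.5 54.9] turn [ 0.12  0.05 -1.09]
```

```bash
python3 -m pendant '[[[0.06,-0.006,-0.0025,0.01,0,0,-1],[0.06,0,0,0.015,0,0,0],[0.06,0,0,0.013,0,0,0],[0.06,0,0,0,0,0,0],[0.06,0,0,0,0,0,0]]]' 20 >/dev/null
python3 go.py 518 127.6 179 106.9
```

```text
t 8.58 pos [519.6 128.3 199.5] w 60.0 F [0.4 0.9 0.3] M [-0.08 -0.1  -0.01] q6 -0.13
shift [-0.2 -1.9 20.5] turn [ 0.48  0.1  -0.39]
```

```bash
python3 -m pendant '[[[0.06,0.001,-0.0015,0.01,0.3,0,-0.3],[0.06,0.001,0,0.009,0,0,0],[0.06,0,0,0,0,0,0],[0.06,0,0,0,0,0,0]]]' 20 >/dev/null
python3 go.py 518 127.6 179 106.9
```

```text
t 8.92 pos [518.8 130.  181.7] w 60.7 F [ 0.1  0.5 -0.4] M [-0.04 -0.05  0.04] q6 -0.13
shift [-2.  -1.5  2.7] turn [ 0.38  0.13 -0.17]
```

```bash
python3 -m pendant '[[[0.06,-0.002,-0.0015,0.002,0.3,0.1,0],[0.02,0,0,0,0,0,0],[0.02,0,0,0,0,0,0],[0.02,0,0,0,0,0,0],[0.02,0,0,0,0,0,0],[0.02,0,0,0,0,0,0],[0.02,0,0,0,0,0,0],[0.02,0,0,0,0,0,0]]]' 35 >/dev/null
python3 go.py 518 127.6 179 106.9
```

```text
t 9.58 pos [518.1 127.4 180.2] w 30.0 F [1.3 1.3 0.3] M [-0.04 -0.21 -0.04] q6 -0.14
shift [0.2 0.  1.2] turn [ 0.07  0.02 -0.18]
```

Gripped at 30.0 mm with the TCP 80.2 mm above the glass origin. Drawing it up.

```bash
python3 -m pendant '[[[0.02,0,0,-0.006,0,0,0],[0.02,0,0,-0.008,0,0,0],[0.02,0,0,-0.008,0,0,0],[0.02,0,0,-0.008,0,0,0]]]' 35 >/dev/null
python3 go.py 518 127.6 280 106.9
python3 -m pendant '[[[0.02,0,0,-0.01,0,0,0],[0.02,0,0,-0.02,0,0,0],[0.02,0,0,-0.03,0,0,0],[0.02,0,0,-0.03,0,0,0],[0.02,0,0,-0.03,0,0,0],[0.02,0,0,-0.01,0,0,0]]]' 35 >/dev/null
python3 go.py 366.3 -336.5 340 73
```

```text
t 9.92 pos [516.7 127.2 210.5] w 29.5 F [ 0.  -0.5 -2.7] M [-0.12 -0.09  0.05] q6 -0.14
shift [ -0.    1.1 -69.5] turn [-0.21 -0.02 -0.18]
t 10.42 pos [515.6 127.1 350.6] w 30.1 F [-0.3  0.5 -4.1] M [ 0.01 -0.2  -0.03] q6 -0.14
shift [-401.1 -276.3   11.6] turn [-0.26  0.05 33.72]
```

The force reading shows about 3 N of weight and the width holds at 30 mm. Carrying it over with the turn.

```bash
python3 -m pendant '[[[0.02,-0.013,-0.009,0,0,0,1.5],[0.02,-0.025,-0.0165,0,0,0,2.8],[0.02,-0.026,-0.015,0,0,0,2.8],[0.02,-0.027,-0.014,0,0,0,2.8],[0.02,-0.0275,-0.0125,0,0,0,2.8],[0.02,-0.028,-0.011,0,0,0,2.8],[0.02,-0.0285,-0.01,0,0,0,2.8],[0.02,-0.029,-0.0085,0,0,0,2.8],[0.02,-0.0295,-0.007,0,0,0,2.8],[0.02,-0.03,-0.0055,0,0,0,2.8],[0.02,-0.03,-0.004,0,0,0,2.8],[0.02,-0.03,-0.003,0,0,0,2.8]]]' 35 >/dev/null
python3 go.py 366.3 -336.5 340 73
```

```text
t 11.42 pos [ 400.6 -212.   366.5] w 29.6 F [ 0.8  0.1 -3.8] M [-0.05 -0.07  0.02] q6 -0.31
shift [-129.2    2.2   26.2] turn [ 0.83 -0.15  0.47]
```

```bash
python3 -m pendant '[[[0.02,-0.028,0.001,0.005,0.3,-0.1,0.3],[0.02,-0.026,0.001,0.008,0.3,0,0],[0.02,-0.022,0,0.01,0.2,0,0],[0.02,-0.015,0,0.008,0,0,0],[0.02,-0.008,0,0,0,0,0],[0.02,-0.003,0,0,0,0,0],[0.02,0,0,0,0,0,0],[0.02,0,0,0,0,0,0]]]' 35 >/dev/null
python3 go.py 366.3 -336.5 248.2 73
```

```text
t 12.08 pos [ 368.2 -318.5  342.2] w 29.6 F [-0.2  0.1 -4.2] M [-0.07 -0.1  -0.02] q6 -0.51
shift [-17.5   3.   94.1] turn [ 0.39  0.16 -0.41]
```

```bash
python3 -m pendant '[[[0.02,-0.009,0.0015,0.01,0.2,0.1,-0.2],[0.02,-0.008,0.0015,0.018,0.1,0.1,-0.2],[0.02,0,0,0.018,0,0,0],[0.02,0,0,0.018,0,0,0],[0.02,0,0,0.015,0,0,0],[0.02,0,0,0.008,0,0,0],[0.02,0,0,0,0,0,0],[0.02,0,0,0,0,0,0]]]' 35 >/dev/null
python3 go.py 366.3 -336.5 248.2 73
```

```text
t 12.75 pos [ 369.  -335.   252.3] w 29.6 F [ 0.6 -0.1 -4.1] M [-0.04 -0.05 -0.02] q6 -0.54
shift [-2.2 -2.2  4.1] turn [0.31 0.06 0.51]
```

```bash
python3 -m pendant '[[[0.02,-0.002,-0.002,0.003,0.3,0.1,0.5],[0.02,0,0,0.001,0,0,0],[0.02,0,0,0,0,0,0],[0.02,0,0,0,0,0,0]]]' 35 >/dev/null
python3 go.py 366.3 -336.5 248.2 73
python3 - <<'E'
from h import *
a=get_image("scene")[200:310,150:260,::-1];b=get_image("wrist")[:,:,::-1]
cv2.imwrite("pics/top_f.png",get_image("top")[:,:,::-1])
a=cv2.resize(a,None,fx=4,fy=4,interpolation=cv2.INTER_CUBIC);b=b[0:400,220:420]
b=cv2.resize(b,(220,440));o=np.hstack([a,b]);cv2.imwrite("pics/fin1.png",o)
E=ext("scene");u=np.array([np.cos(np.radians(163)),np.sin(np.radians(163))]);P=np.array([366.3,-336.5])
for n,p in dict(post=[*P,57],capt=[*P,256],flange=[*P,168],stem=[*P,152],win=[*(P-26*u),200],lens=[*(P-120*u),200]).items(): print(n,((proj(p,E)-[150,200])*4).round(0))
E
```

```text
t 13.08 pos [ 367.2 -337.2  250.4] w 29.9 F [-0.1 -0.6 -3.6] M [-0.05 -0.08 -0.01] q6 -0.54
shift [ 0.4 -1.1  2.2] turn [0.16 0.06 0.01]
post [161. 162.]
capt [ 97. -40.]
flange [127.  55.]
stem [132.  71.]
win [123.  43.]
lens [148. 128.]
```

View pics/fin1.png

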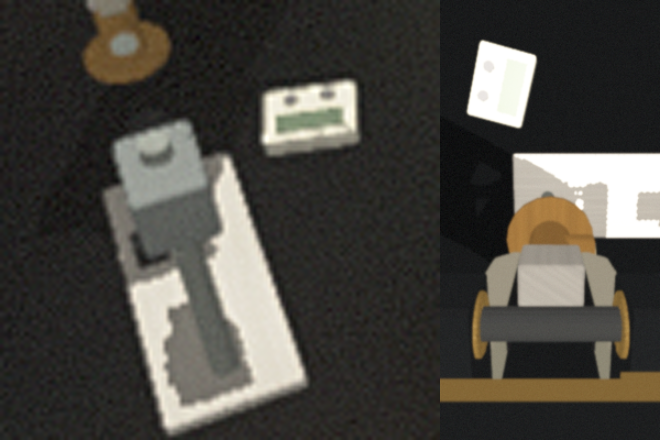

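The scene view shows the glass upright with its window (grey disc) turned to the lens. The window centre is at (124,44), predicted (123,43); the flange edge also fits. A last small correction, then settle.

```bash
python3 -m pendant '[[[0.02,0.0005,-0.001,0.002,0.1,0,0],[0.02,0,0,0,0,0,0],[0.02,0,0,0,0,0,0],[0.02,0,0,0,0,0,0]]]' 35 >/dev/null
python3 go.py 366.3 -336.5 248.2 73
```

```text
t 13.57 pos [ 366.3 -336.2  248.3] w 29.7 F [ 0.  -0.3 -4.6] M [-0.05 -0.06 -0.03] q6 -0.54
shift [-0.3  0.1  0.1] turn [0.06 0.07 0.01]
```

```bash
python3 -m pendant '[[[0.02,0,0,0,0,0,0],[0.02,0,0,0,0,0,0],[0.02,0,0,0,0,0,0],[0.02,0,0,0,0,0,0],[0.02,0,0,0,0,0,0],[0.02,0,0,0,0,0,0]]]' 35
python3 go.py 366.3 -336.5 248.2 73; python3 -c "
from rig import *
job_done()"
```

```text
time: 14.07
position: [366.3, -336.2, 248.3]
eef_rot: [0.001, 0.804, 0.595, -0.0]
contact_force: [-0.4, -0.4, -4.6]
gripper_width: 29.6
t 14.07 pos [ 366.3 -336.2  248.3] w 29.6 F [-0.4 -0.4 -4.6] M [-0.03  0.02 -0.01] q6 -0.54
shift [-0.3  0.   0.1] turn [0.07 0.07 0.01]
the job is handed in; nothing more can be done
```

The sight glass is held still and upright above the post, window facing the lens, and the job was handed in at 14.1 s.

- **Clamp:** I gripped the T-handle and turned it about 65° clockwise; it then settled in its rest. A wrist picture put it at 67.6° (about 1.18 rad), with the tongue clear of the glass.
- **Lift:** I gripped the cap at 30 mm, drew the glass straight up, carried it over and turned it to face the lens.
- **Final pose:** The gripper was within 0.3 mm and 0.1° of the target I had worked out, and steady over the last 0.5 s. The grip held at about 29.6 mm, with only the glass's weight showing on the force reading.
- **Picture check:** In the scene camera, before the last 2 mm correction, the window was within a pixel of where it should be.

No check failed. The post's position came from pictures and two readings agreed within about 2 mm, so expect a remaining error of 1–3 mm there. I did not check the other objects in a final picture, but nothing in the force readings suggested a touch.

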